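# Feed the sample pucks and hold the gate open

### The job

Lift the yellow tray by its bar and tip all three sample pucks into the white chute while the gate under it stays shut, then lower the tray again fully. Next pull the spring-return gate out by its black handle until its white pointer stands at the red clip, so that the pucks drop into the blue catch tray, and keep hold of it there for the inspection: the program finishes while holding the gate at the mark. Leave the clip where it is set, and the cans and the little box around the feeder alone.

Things in the scene. Friction and masses are not known exactly. Their poses are not given: they have to be found in the camera images.
- feeder: bench feeder, screwed down: grey foot plate 270 x 115 mm, white upright chute, yellow tip-up tray, steel gate, blue catch tray. Origin on the work surface straight below the middle of the chute; its -x axis is the way the gate pulls out, its +y axis points from the chute to the tray, z up.
- chute (a point): middle of the shut gate's top, the floor of the white chute, 62 mm above the work surface. Chute inside 46 mm (feeder x) by 70 mm (y), walls 4 mm, flared lips up to 162 mm high within 50 mm of this point. Blue catch tray under the gate: inside 84 x 96 mm, walls 36 mm high, floor 8 mm high.
- tray (a joint): tilt of the yellow tray (rad): 0 level at rest, grows as its bar is lifted, stop at 1.25; it falls back when let go. At about 1.1 everything has slid out over the hinge into the chute.
- tray_hinge (a point): tray hinge line (runs along the feeder's x), middle of it; 118 mm above the work surface, 37 mm to the feeder's +y. The level tray floor is at this height. Tray inside 34 mm wide, 104 mm long, rims 22 mm above its floor, open at the hinge end.
- tray_bar (a point): middle of the tray's dark round lifting bar, 10 mm thick, parallel to the hinge, 56 mm free between its stays, 145 mm outward of the hinge and 34 mm above its height when level (152 mm above the work surface). The tray's end wall is 38 mm inward of the bar, its rim 12 mm lower. The bar can turn between fingers as the tray swings. Tray about 0.2 kg.
- gate (a joint): how far the steel gate is pulled out (m): 0 shut, stop at 0.080. A spring pulls it shut with about 4 N at 0, rising by 0.6 N per 10 mm. From about 0.050 the chute is fully open.
- gate_handle (a point): middle of the top of the gate's black upright handle, a plate 10 mm thick along the pull, 36 mm wide, standing 45 mm above the gate; top 107 mm above the work surface, 81 mm in front of the chute wall when the gate is shut.
- gate_pointer (a point): tip of the white pointer on the gate, on its right side (-y of the feeder); it moves with the gate.
- red_mark (a point): tip of the red index clip on the right-hand scale rail; when the gate is pulled to the mark it coincides with gate_pointer. Clip reaches 71 mm above the work surface, 46 to 62 mm to the feeder's -y.
- index (a joint): setting of the red clip (m): the value of gate at which the pointer stands at the clip; differs from start to start, 0.054 to 0.070. The clip is clamped on and not to be moved.
- puck_1: black round sample puck, 20 mm in diameter, 15 mm high, 15 g; origin at the centre of one flat face (underside at the start). Starts lying in the yellow tray.
- puck_2: green round sample puck, 20 mm in diameter, 15 mm high, 15 g; origin at the centre of one flat face (underside at the start). Starts lying in the yellow tray.
- puck_3: red round sample puck, 20 mm in diameter, 15 mm high, 15 g; origin at the centre of one flat face (underside at the start). Starts lying in the yellow tray.
- objective_can: white round can, 34 mm in diameter, 58 mm high, a bystander; origin at the centre of its underside.
- coverslip_box: small white box with blue lid, 30 x 30 x 20 mm, a bystander; origin at the centre of its underside.
- eyepiece_can: black round can, 37 mm in diameter, 46 mm high, a bystander; origin at the centre of its underside.

How it is judged:
By the outcome, as a careful person would: the job done as asked, in the order asked, and still so for the second after the job is handed in, while the arm keeps its last pose, push and grip.
It also fails if it takes over 51 s, if anything falls off the work surface, if the arm or the gripper's body presses on something with over 40 N, if the wrist force passes 120 N, or if a joint passes its speed limit or range.

### The arm

A 6-joint arm with a two-finger parallel gripper is mounted at the origin on a cart in front of the work surface, level with it; the furniture and walls round the work are solid. World frame = base frame: x ahead of the robot, y to its left, z up, the work surface at z = 0. Lengths are in m, angles in rad, forces in N, time in s.
With the tool pointing down it reaches from about 0.4 to 0.825 m from the base axis. Payload 7 kg.
Tool frame: the origin (TCP) lies at the very end of the fingers, on their centre line; the grasp point (between the pads) lies 19 mm behind it; z points along the fingers, y is the line along which they close (so a half turn about z gives the same grasp; the last joint's range is limited). The gripper opens to 88 mm and grips with 3 to 60 N. Pads are 19 mm wide; open, the fingers measure 130 mm over their backs; the gripper's body (78 mm by 193 mm) begins 47 mm behind the grasp point.
Start: joints at [1.48, 0.359, 0.012, 0, -1.224, -0.288], TCP at [0.25, 0.627, 0.227] pointing down, gripper open.
Joint ranges: [-3.07, 3.07], [-1.43, 2.12], [-1.02, 1.25], [-3.03, 1.67], [-3.05, -0], [-3.03, 3.03]. Speed limits (rad/s): [2.39, 2.39, 3.01, 3.14, 3.14, 3.14].

### API

Orientations are given as [roll, pitch, yaw] about the fixed x, y, z axes, in that order (R = Rz(yaw) Ry(pitch) Rx(roll)).
In Python, from station import arm gives the robot as it stands. The module is installed in compiled form; this text tells all that it offers.
- The arm moves only by the shell command python3 -m crank 'ROWS' [FORCE]. ROWS is JSON, a list of rows, each an object of numbers: "dx", "dy", "dz": the shift along the world's x, y, z in m; "twist": the turn about the world's z in degrees; "grip": the opening, from -1 (shut) to 1 (fully open). A call has exactly 5 rows; each row is the pose to reach, as a shift and turn from the pose commanded when the call began; what a row does not reach only later rows make up. A row lasts 1/12 s, in which the tool goes at most 41.7 mm and 7.16 degrees, less where a joint would pass 70% of its speed; a pose out of reach is approached as far as the arm can. A call with a gripper value outside its range is refused whole. The fingers move at their own pace and stop on an object; FORCE is the grip in N (left out, the last holds). Time passes only in rows, so rows that repeat a pose let the fingers close, or fill a call up. It gives the time, the measured TCP pose, the force, the opening and the grip force at its end, in the units of the state.
- arm.get_state(): the state, without advancing time (a new reading comes with each control period).
- arm.grab_frame(name): name is "scene" or "top"; returns the picture (480x640x3 uint8, red, green, blue); there is no depth.
- arm.get_calibration(name): a dict with "fx", "fy", "cx", "cy" (pixels), "cam_to_world" (4x4, takes a point from camera to world coordinates). Camera axes: x right, y down, z forward; pixel columns grow to the right and rows downward; lengths in m; the calibration is good to about 2 mm. A picture is of the moment at which its call begins. get_calibration takes no time and is no camera call.
- arm.job_done(): hands the job in; it is judged then, once.
The state is a dict: "t": time; "q": joint angles; "qd": joint speeds; "joint_efforts": joint torques, N m; "eef_pos": TCP position; "ee_rot": TCP orientation; "force": force on the tool from outside, world axes, zero at the start; "moment": the same for the moment, N m; "width": finger opening in m; "gripper_force": force on a finger pad.
Only numpy, scipy, OpenCV 4.12 (cv2) and the standard library are available. Lean on these libraries where they do the work, as an engineer would, in place of code of your own. Each camera call takes 0.05 s, during which the arm holds its last target. There are 200 camera calls.

## Working session

There is one attempt and no reset: what is moved stays moved. The work goes in short steps, Python scripts to look and compute and a shell command to move; the robot and the scene stay as the last step left them, time stands still between calls to the robot, and variables do not carry over. Pictures are saved under pics/ and viewed, at most 10 in all, crops included, and the job is handed in when it is done.

```bash
mkdir -p pics; python3 - <<'E'
from station import arm
import cv2,numpy as np
for n in("scene","top"):
    im=arm.grab_frame(n); cv2.imwrite(f"pics/{n}0.png",im[:,:,::-1])
    c=arm.get_calibration(n); print(n,c["fx"],c["cx"],c["cy"],np.round(c["cam_to_world"],3).tolist())
s=arm.get_state();print(s["t"],s["eef_pos"],s["ee_rot"],s["width"])
E
```

```text
scene 604.4760693210316 318.7728501448984 237.12399878973778 [[-0.793, -0.456, 0.404, 0.049], [-0.609, 0.589, -0.531, 0.58], [0.004, -0.667, -0.745, 0.948], [0.0, 0.0, 0.0, 1.0]]
top 579.0383643896932 318.35217646925133 241.29139341218664 [[0.005, -0.995, 0.101, 0.4], [-1.0, -0.004, 0.011, -0.015], [-0.01, -0.101, -0.995, 1.409], [0.0, 0.0, 0.0, 1.0]]
0.1 [0.24946832 0.62674631 0.22570322] [ 3.14011214e+00 -1.27005579e-04 -3.78904912e-01] 0.08759735258384174
```

View pics/scene0.png

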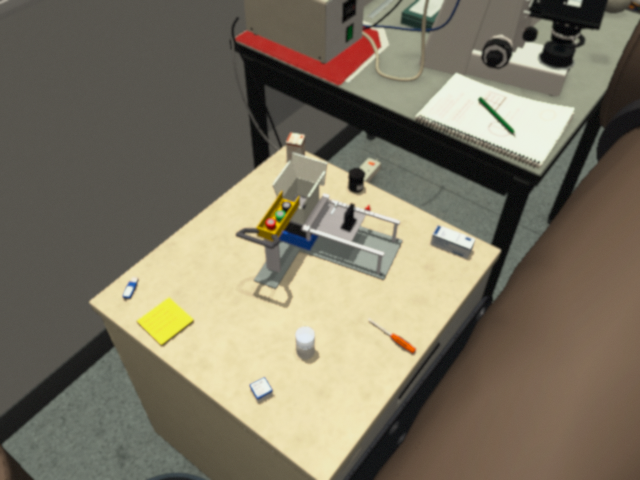

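View pics/top0.png

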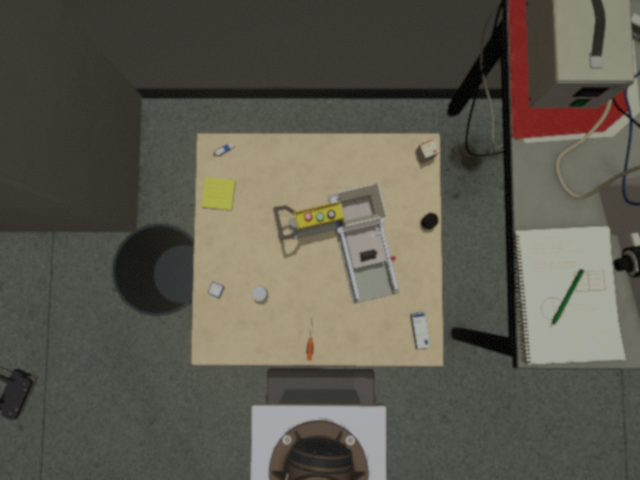

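The scene view shows the feeder with the tray on its left, bar near (262,236), black handle (350,213) and red clip (368,208). In the top view the bar is near (283,222), handle (368,255) and clip (393,258). The can at (260,295), box (216,289) and black can (430,221) are clear of the feeder. Next, enlarged crops.

```bash
python3 - <<'E'
import cv2,numpy as np
t=cv2.imread("pics/top0.png");s=cv2.imread("pics/scene0.png")
a=cv2.resize(t[175:310,265:415],None,fx=4,fy=4,interpolation=cv2.INTER_CUBIC)
b=cv2.resize(s[145:295,230:410],None,fx=4,fy=4,interpolation=cv2.INTER_CUBIC)
cv2.imwrite("pics/ct.png",a);cv2.imwrite("pics/cs.png",b)
E
```

```text
(no output)
```

View pics/ct.png

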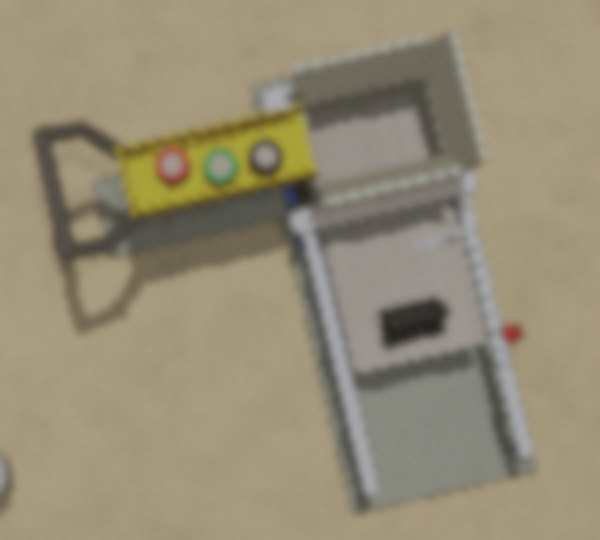

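View pics/cs.png

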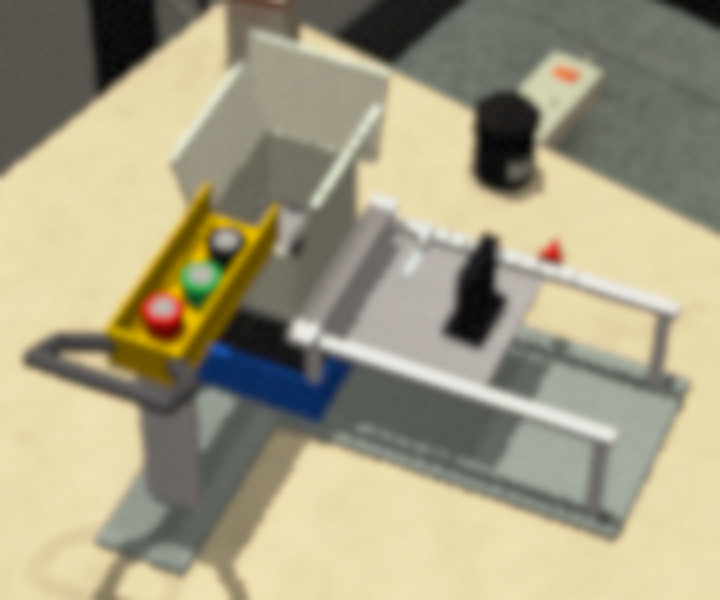

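Top crop: bar runs (43,135)–(65,250), handle top about (415,318), clip (512,333), white pointer about (435,240). Scene crop: bar (40,357)–(175,400), handle top (488,240), clip tip (553,245), pointer (412,265).

```bash
cat > h.py <<'E'
import numpy as np
from station import arm
C={n:arm.get_calibration(n) for n in("scene","top")}
def ray(n,u,v):
    c=C[n];T=np.array(c["cam_to_world"]);d=T[:3,:3]@[(u-c["cx"])/c["fx"],(v-c["cy"])/c["fy"],1]
    return T[:3,3],d/np.linalg.norm(d)
def plane(n,u,v,z):
    o,d=ray(n,u,v);return o+d*(z-o[2])/d[2]
def tri(a,b):
    (o,d),(p,e)=ray("scene",*a),ray("top",*b)
    st=np.linalg.lstsq(np.c_[d,-e],p-o,rcond=None)[0]
    x,y=o+d*st[0],p+e*st[1];return (x+y)/2,np.linalg.norm(x-y)
def ct(x,y): return (265+x/4-.375,175+y/4-.375)
def cs(x,y): return (230+x/4-.375,145+y/4-.375)
def proj(n,X):
    c=C[n];T=np.linalg.inv(c["cam_to_world"]);p=T[:3,:3]@X+T[:3,3]
    return np.array([c["fx"]*p[0]/p[2]+c["cx"],c["fy"]*p[1]/p[2]+c["cy"]])
E
python3 - <<'E'
from h import *
from scipy.optimize import least_squares
np.set_printoptions(precision=4,suppress=True)
for k,a,b in [("barL",(40,357),(43,135)),("barR",(175,400),(65,250)),("handle",(488,240),(440,305)),("clip",(553,245),(512,333)),("ptr",(412,265),(430,241)),("puck r",(162,310),(172,165))]:
    print(k,*tri(cs(*a),ct(*b)))
m=plane("top",*ct(54,192),.152);print("bar top",m)
l,r=plane("top",*ct(43,135),.152),plane("top",*ct(65,250),.152);print("barlen",np.linalg.norm(l-r),np.degrees(np.arctan2(*(l-r)[[1,0]])))
m2=(plane("scene",*cs(40,357),.152)+plane("scene",*cs(175,400),.152))/2;print("bar scene",m2)
a,b=plane("top",*ct(358,510),.005),plane("top",*ct(530,470),.005);print("foot",np.linalg.norm(a-b),np.degrees(np.arctan2(*(a-b)[[1,0]]))-90,(a+b)/2)
# pose fit
P=[("top",ct(54,192),(0,.182,.152)),("scene",cs(107,379),(0,.182,.152)),
   ("top",ct(412,312),(-.108,0,.107)),("scene",cs(488,245),(-.108,-.012,.107)),
   ("top",ct(395,55),None),]
P=[p for p in P if p[2]]
def W(q,X):
    c,s=np.cos(q[2]),np.sin(q[2]);return np.array([q[0]+c*X[0]-s*X[1],q[1]+s*X[0]+c*X[1],X[2]])
f=lambda q:np.concatenate([proj(n,W(q,X))-uv for n,uv,X in P])
s=least_squares(f,[.6,-.05,.2]);q=s.x;print("pose",q,np.degrees(q[2]),s.fun)
print("bar",W(q,(0,.182,.152)),"handle",W(q,(-.108,0,.107)),"hinge",W(q,(0,.037,.118)))
c,sn=np.cos(q[2]),np.sin(q[2])
for k,a,b in [("clip",(553,245),(512,333)),("ptr",(412,265),(430,241))]:
    p=tri(cs(*a),ct(*b))[0];d=p[:2]-q[:2];print(k,"feeder",c*d[0]+sn*d[1],-sn*d[0]+c*d[1],p[2])
E
```

```text
barL [0.5992 0.0922 0.15  ] 0.0025477585760944298
barR [0.534  0.0782 0.1542] 0.005493308176230903
handle [ 0.5102 -0.1296  0.1024] 0.0029862410438046736
clip [ 0.4976 -0.1732  0.0718] 0.0009353706091077866
ptr [ 0.5524 -0.127   0.0603] 0.0005673988121332422
puck r [0.587  0.0226 0.1297] 0.0004235501872345894
bar top [0.5684 0.0864 0.152 ]
barlen 0.06473607194143449 11.442735383400615
bar scene [0.5648 0.0841 0.152 ]
foot 0.10654397847975419 13.32219857766458 [ 0.4079 -0.1392  0.005 ]
pose [ 0.6089 -0.09    0.2353] 13.482973651252868 [-0.272   0.8528 -1.8079  0.3298  1.1434  1.3938 -0.0116 -1.4344]
bar [0.5665 0.0869 0.152 ] handle [ 0.5039 -0.1152  0.107 ] hinge [ 0.6003 -0.0541  0.118 ]
clip feeder -0.127635941515358 -0.05493529184894995 0.0717807399625851
ptr feeder -0.06361044077869968 -0.02271274509200243 0.06030628623265
```

Heights and sizes agree with the text: bar at about (0.566, 0.086), yaw about 12.5°, index about 0.064. Moving to above the bar.

```bash
python3 -m crank '[{"dx":0.02,"dy":-0.034,"twist":3,"grip":0},{"dx":0.04,"dy":-0.068,"twist":6,"grip":-0.3},{"dx":0.06,"dy":-0.102,"twist":9,"grip":-0.36},{"dx":0.08,"dy":-0.136,"twist":12,"grip":-0.36},{"dx":0.1,"dy":-0.17,"twist":14,"grip":-0.36}]' 20
python3 -m crank '[{"dx":0.02,"dy":-0.034,"twist":3,"grip":-0.36},{"dx":0.04,"dy":-0.068,"twist":6,"grip":-0.36},{"dx":0.06,"dy":-0.102,"twist":9,"grip":-0.36},{"dx":0.08,"dy":-0.136,"twist":12,"grip":-0.36},{"dx":0.1,"dy":-0.17,"twist":14,"grip":-0.36}]'
python3 -m crank '[{"dx":0.023,"dy":-0.034,"twist":2,"grip":-0.36},{"dx":0.046,"dy":-0.068,"twist":4,"grip":-0.36},{"dx":0.069,"dy":-0.102,"twist":6,"grip":-0.36},{"dx":0.092,"dy":-0.136,"twist":6,"grip":-0.36},{"dx":0.116,"dy":-0.17,"twist":6,"grip":-0.36}]'
python3 -m crank '[{"dx":0,"dy":-0.02,"grip":-0.36},{"dx":0,"dy":-0.03,"grip":-0.36},{"dx":0,"dy":-0.031,"dz":-0.01,"grip":-0.36},{"dx":0,"dy":-0.031,"dz":-0.025,"grip":-0.36},{"dx":0,"dy":-0.031,"dz":-0.04,"grip":-0.36}]'
python3 - <<'E'
from h import *
import cv2
for n in("scene","top"): cv2.imwrite(f"pics/{n}1.png",arm.grab_frame(n)[:,:,::-1])
s=arm.get_state();print(s["t"],s["eef_pos"],s["ee_rot"],s["q"],s["width"])
a=cv2.imread("pics/top1.png")[160:310,250:400];b=cv2.imread("pics/scene1.png")[140:290,190:340]
cv2.imwrite("pics/c1.png",cv2.resize(np.hstack([a,b]),(800,400),interpolation=cv2.INTER_CUBIC))
E
```

```text
0.2 [0.24954403 0.62684169 0.22599839] [ 3.14057855e+00 -1.15132967e-04 -3.78879859e-01] [ 1.48008256e+00  3.59067268e-01  1.13803453e-02 -1.89064431e-04
 -1.22411442e+00 -2.88101823e-01] 0.08784749488349995invalid input at $[0]: expected keys dx, dy, dz, twist, grip
invalid input at $[0]: expected keys dx, dy, dz, twist, grip
invalid input at $[0]: expected keys dx, dy, dz, twist, grip
invalid input at $[0]: expected keys dx, dy, dz, twist, grip
```

View pics/c1.png

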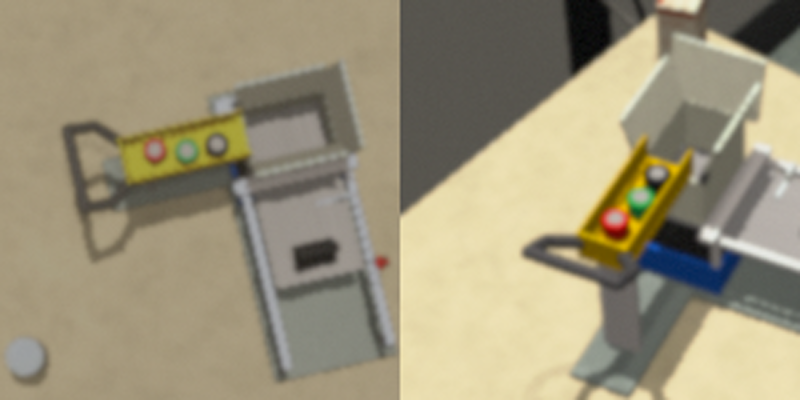

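The picture shows the scene unchanged. All the moves were refused because every key is required, so I'm sending them again in full.

```bash
python3 -m crank '[{"dx":0.02,"dy":-0.034,"dz":0,"twist":3,"grip":0},{"dx":0.04,"dy":-0.068,"dz":0,"twist":6,"grip":-0.3},{"dx":0.06,"dy":-0.102,"dz":0,"twist":9,"grip":-0.36},{"dx":0.08,"dy":-0.136,"dz":0,"twist":12,"grip":-0.36},{"dx":0.1,"dy":-0.17,"dz":0,"twist":14,"grip":-0.36}]' 20
python3 -m crank '[{"dx":0.02,"dy":-0.034,"dz":0,"twist":3,"grip":-0.36},{"dx":0.04,"dy":-0.068,"dz":0,"twist":6,"grip":-0.36},{"dx":0.06,"dy":-0.102,"dz":0,"twist":9,"grip":-0.36},{"dx":0.08,"dy":-0.136,"dz":0,"twist":12,"grip":-0.36},{"dx":0.1,"dy":-0.17,"dz":0,"twist":14,"grip":-0.36}]'
python3 -m crank '[{"dx":0.023,"dy":-0.034,"dz":0,"twist":2,"grip":-0.36},{"dx":0.046,"dy":-0.068,"dz":0,"twist":4,"grip":-0.36},{"dx":0.069,"dy":-0.102,"dz":0,"twist":6,"grip":-0.36},{"dx":0.092,"dy":-0.136,"dz":0,"twist":6,"grip":-0.36},{"dx":0.116,"dy":-0.17,"dz":0,"twist":6,"grip":-0.36}]'
python3 -c "
from station import arm
s=arm.get_state();print(s['q'])"
```

```text
t: 0.62
eef_pos: [0.3501, 0.4554, 0.2264]
ee_rot: [3.141, 0.0, -0.131]
force: [1.9, 0.6, 0.3]
width: 0.0598
gripper_force: 0.0
t: 1.03
eef_pos: [0.4501, 0.2854, 0.2268]
ee_rot: [-3.141, -0.0, 0.113]
force: [0.5, 1.3, 0.3]
width: 0.0297
gripper_force: 0.0
t: 1.45
eef_pos: [0.5662, 0.1153, 0.2268]
ee_rot: [-3.141, -0.0, 0.215]
force: [1.3, 1.8, 1.2]
width: 0.0284
gripper_force: 0.0
[ 5.39062484e-01  1.99622842e-01 -2.07630391e-01 -1.36677363e-04
 -1.16315671e+00  1.24692960e+00]
```

```bash
python3 -m crank '[{"dx":0,"dy":-0.015,"dz":0,"twist":0,"grip":-0.36},{"dx":0,"dy":-0.029,"dz":0,"twist":0,"grip":-0.36},{"dx":0,"dy":-0.029,"dz":-0.015,"twist":0,"grip":-0.36},{"dx":0,"dy":-0.029,"dz":-0.03,"twist":0,"grip":-0.36},{"dx":0,"dy":-0.029,"dz":-0.045,"twist":0,"grip":-0.36}]'
python3 - <<'E'
from h import *
import cv2
for n in("scene","top"): cv2.imwrite(f"pics/{n}2.png",arm.grab_frame(n)[:,:,::-1])
a=cv2.imread("pics/top2.png")[160:310,250:400];b=cv2.imread("pics/scene2.png")[140:290,190:340]
cv2.imwrite("pics/c2.png",cv2.resize(np.hstack([a,b]),(800,400),interpolation=cv2.INTER_CUBIC))
E
```

```text
t: 1.87
eef_pos: [0.5651, 0.0881, 0.1814]
ee_rot: [-3.141, -0.001, 0.214]
force: [0.0, 0.5, 0.4]
width: 0.0283
gripper_force: 0.0
```

View pics/c2.png

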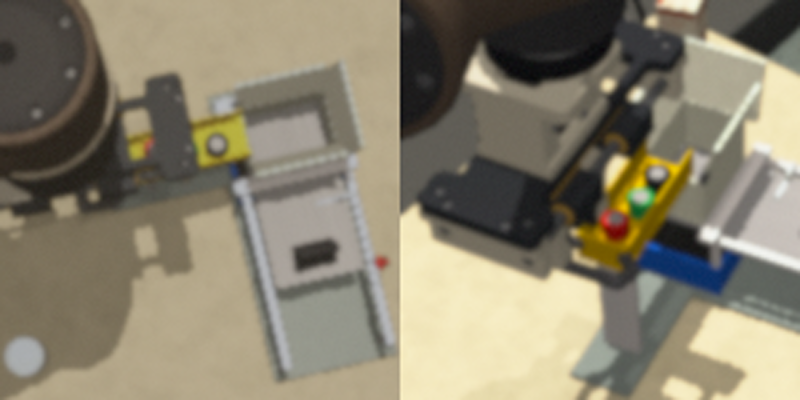

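The gripper straddles the bar end of the tray, its body along the tray's length; nothing is touched (puck 1 at (216,143) unmoved). Descending and closing.

```bash
python3 -m crank '[{"dx":0,"dy":-0.001,"dz":-0.015,"twist":0,"grip":-0.36},{"dx":0,"dy":-0.001,"dz":-0.03,"twist":0,"grip":-0.36},{"dx":0,"dy":-0.001,"dz":-0.044,"twist":0,"grip":-0.36},{"dx":0,"dy":-0.001,"dz":-0.044,"twist":0,"grip":-0.36},{"dx":0,"dy":-0.001,"dz":-0.044,"twist":0,"grip":-0.36}]' 20
python3 -m crank '[{"dx":0,"dy":0,"dz":0,"twist":0,"grip":-1},{"dx":0,"dy":0,"dz":0,"twist":0,"grip":-1},{"dx":0,"dy":0,"dz":0,"twist":0,"grip":-1},{"dx":0,"dy":0,"dz":0,"twist":0,"grip":-1},{"dx":0,"dy":0,"dz":0,"twist":0,"grip":-1}]' 15
```

```text
t: 2.38
eef_pos: [0.5654, 0.0874, 0.1381]
ee_rot: [3.141, 0.0, 0.216]
force: [-0.4, -0.4, 0.1]
width: 0.0282
gripper_force: 0.0
t: 2.8
eef_pos: [0.566, 0.0883, 0.1386]
ee_rot: [-3.14, -0.002, 0.215]
force: [-2.6, 6.0, 2.7]
width: 0.0093
gripper_force: 15.0
```

```bash
python3 -m crank '[{"dx":0.001,"dy":-0.0035,"dz":0.0125,"twist":0,"grip":-1},{"dx":0.002,"dy":-0.008,"dz":0.0245,"twist":0,"grip":-1},{"dx":0.003,"dy":-0.0135,"dz":0.0365,"twist":0,"grip":-1},{"dx":0.0045,"dy":-0.02,"dz":0.0475,"twist":0,"grip":-1},{"dx":0.006,"dy":-0.027,"dz":0.058,"twist":0,"grip":-1}]' 15
python3 -m crank '[{"dx":0.002,"dy":-0.0085,"dz":0.01,"twist":0,"grip":-1},{"dx":0.004,"dy":-0.0175,"dz":0.019,"twist":0,"grip":-1},{"dx":0.006,"dy":-0.027,"dz":0.027,"twist":0,"grip":-1},{"dx":0.0085,"dy":-0.0375,"dz":0.0345,"twist":0,"grip":-1},{"dx":0.011,"dy":-0.0485,"dz":0.041,"twist":0,"grip":-1}]'
```

```text
t: 3.22
eef_pos: [0.5722, 0.062, 0.1973]
ee_rot: [-3.139, -0.003, 0.216]
force: [-0.9, 7.5, 2.4]
width: 0.0092
gripper_force: 15.0
t: 3.63
eef_pos: [0.584, 0.0128, 0.2393]
ee_rot: [-3.14, -0.005, 0.216]
force: [2.0, 3.9, 3.9]
width: 0.0093
gripper_force: 15.0
```

```bash
python3 -m crank '[{"dx":0.0025,"dy":-0.0115,"dz":0.0055,"twist":0,"grip":-1},{"dx":0.005,"dy":-0.0235,"dz":0.0095,"twist":0,"grip":-1},{"dx":0.007,"dy":-0.031,"dz":0.0115,"twist":0,"grip":-1},{"dx":0.0085,"dy":-0.0385,"dz":0.0135,"twist":0,"grip":-1},{"dx":0.0085,"dy":-0.0385,"dz":0.0135,"twist":0,"grip":-1}]' 15
python3 -m crank '[{"dx":0,"dy":0,"dz":0,"twist":0,"grip":-1},{"dx":0,"dy":0,"dz":0,"twist":0,"grip":-1},{"dx":0,"dy":0,"dz":0,"twist":0,"grip":-1},{"dx":0,"dy":0,"dz":0,"twist":0,"grip":-1},{"dx":0,"dy":0,"dz":0,"twist":0,"grip":-1}]'
python3 - <<'E'
from h import *
import cv2
for n in("scene","top"): cv2.imwrite(f"pics/{n}3.png",arm.grab_frame(n)[:,:,::-1])
a=cv2.imread("pics/top3.png")[160:310,250:400];b=cv2.imread("pics/scene3.png")[140:290,190:340]
cv2.imwrite("pics/c3.png",cv2.resize(np.hstack([a,b]),(800,400),interpolation=cv2.INTER_CUBIC))
E
```

```text
t: 4.05
eef_pos: [0.5933, -0.0277, 0.2521]
ee_rot: [3.141, -0.005, 0.214]
force: [4.1, 2.8, 7.7]
width: 0.0096
gripper_force: 15.0
t: 4.47
eef_pos: [0.593, -0.0266, 0.2519]
ee_rot: [3.141, -0.005, 0.215]
force: [3.7, 3.2, 7.0]
width: 0.0097
gripper_force: 15.0
```

View pics/c3.png

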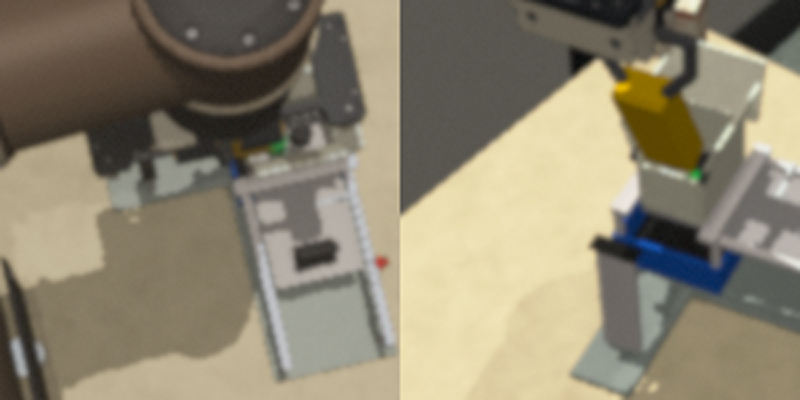

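The tray stands at about 66° with its bar held. A green puck shows at the tray's lower end (scene crop (697,175), top crop (277,147)) and may still be at the hinge. I'll tilt slightly further, jog it, and track the green.

```bash
cat >> h.py <<'E'
import cv2
def blob(im,lo,hi,roi):
    x0,y0,x1,y1=roi;h=cv2.cvtColor(im,cv2.COLOR_RGB2HSV)[y0:y1,x0:x1];m=cv2.inRange(h,lo,hi)
    v,u=np.nonzero(m);return (len(u),round(u.mean()+x0,1),round(v.mean()+y0,1)) if len(u) else None
def green():
    for n,roi in(("scene",(255,140,345,260)),("top",(280,170,400,310))):
        im=arm.grab_frame(n);print(n,"green",blob(im,(45,90,50),(85,255,255),roi),"red",blob(im,(172,120,60),(180,255,255),roi),blob(im,(0,120,60),(6,255,255),roi))
        cv2.imwrite(f"pics/{n}_last.png",im[:,:,::-1])
E
python3 -c "
from h import *
green()"
python3 -m crank '[{"dx":0.001,"dy":-0.004,"dz":0.001,"twist":0,"grip":-1},{"dx":0.002,"dy":-0.0085,"dz":0.0015,"twist":0,"grip":-1},{"dx":0.002,"dy":-0.0085,"dz":0.0015,"twist":0,"grip":-1},{"dx":0.002,"dy":-0.0085,"dz":0.0015,"twist":0,"grip":-1},{"dx":0.002,"dy":-0.0085,"dz":0.0015,"twist":0,"grip":-1}]' 15
python3 -c "
from h import *
green()
a,b=(0,0),(0,0)
print(plane('top',318.5,215.1,.1))"
```

```text
scene green (15, np.float64(300.5), np.float64(204.7)) red None None
top green (19, np.float64(353.3), np.float64(214.7)) red None (8, np.float64(392.9), np.float64(257.9))
t: 5.08
eef_pos: [0.595, -0.0351, 0.253]
ee_rot: [3.141, -0.005, 0.215]
force: [5.1, 2.2, 5.2]
width: 0.0094
gripper_force: 15.1
scene green (16, np.float64(300.4), np.float64(204.6)) red None None
top green (22, np.float64(353.5), np.float64(214.7)) red None (7, np.float64(392.7), np.float64(258.0))
[ 0.59301807 -0.00143073  0.1       ]
```

```bash
python3 - <<'E'
from h import *
p,e=tri((300.4,204.6),(353.5,214.7));print(p,e)
c,s=np.cos(.222),np.sin(.222);d=p[:2]-[.6075,-.0905];print(c*d[0]+s*d[1],-s*d[0]+c*d[1],p[2])
E
```

```text
[ 0.59742215 -0.08110017  0.0869465 ] 0.0029625616420627795
-0.007760862976617161 0.01138809673624586 0.08694649961236178
```

Green lies at feeder (−8, +11) mm, z 0.087, which is inside the chute. Lowering the tray along the same arc.

```bash
python3 -m crank '[{"dx":-0.002,"dy":0.0085,"dz":-0.0015,"twist":0,"grip":-1},{"dx":-0.0035,"dy":0.016,"dz":-0.0035,"twist":0,"grip":-1},{"dx":-0.0055,"dy":0.0235,"dz":-0.0055,"twist":0,"grip":-1},{"dx":-0.008,"dy":0.0355,"dz":-0.0095,"twist":0,"grip":-1},{"dx":-0.0105,"dy":0.047,"dz":-0.015,"twist":0,"grip":-1}]' 15
python3 -m crank '[{"dx":-0.0025,"dy":0.011,"dz":-0.0065,"twist":0,"grip":-1},{"dx":-0.005,"dy":0.0215,"dz":-0.014,"twist":0,"grip":-1},{"dx":-0.007,"dy":0.031,"dz":-0.022,"twist":0,"grip":-1},{"dx":-0.009,"dy":0.04,"dz":-0.031,"twist":0,"grip":-1},{"dx":-0.011,"dy":0.0485,"dz":-0.041,"twist":0,"grip":-1}]'
python3 -m crank '[{"dx":-0.0015,"dy":0.007,"dz":-0.0105,"twist":0,"grip":-1},{"dx":-0.003,"dy":0.0135,"dz":-0.0215,"twist":0,"grip":-1},{"dx":-0.004,"dy":0.019,"dz":-0.0335,"twist":0,"grip":-1},{"dx":-0.005,"dy":0.0235,"dz":-0.0455,"twist":0,"grip":-1},{"dx":-0.006,"dy":0.027,"dz":-0.058,"twist":0,"grip":-1}]'
python3 -m crank '[{"dx":0,"dy":0,"dz":-0.001,"twist":0,"grip":-1},{"dx":0,"dy":0,"dz":-0.001,"twist":0,"grip":-1},{"dx":0,"dy":0.0,"dz":-0.001,"twist":0,"grip":-0.7},{"dx":0,"dy":0,"dz":-0.001,"twist":0,"grip":-0.4},{"dx":0,"dy":0,"dz":-0.001,"twist":0,"grip":-0.36}]'
```

```text
t: 5.6
eef_pos: [0.5834, 0.0124, 0.2371]
ee_rot: [3.142, -0.002, 0.214]
force: [4.9, 2.1, 1.6]
width: 0.0093
gripper_force: 15.0
t: 6.02
eef_pos: [0.5713, 0.0612, 0.1945]
ee_rot: [3.141, 0.0, 0.215]
force: [5.7, 1.2, -0.4]
width: 0.0095
gripper_force: 15.0
t: 6.43
eef_pos: [0.5648, 0.0878, 0.136]
ee_rot: [-3.141, 0.001, 0.215]
force: [3.4, 2.0, 0.1]
width: 0.0096
gripper_force: 15.0
t: 6.85
eef_pos: [0.5645, 0.0864, 0.1357]
ee_rot: [3.141, 0.003, 0.214]
force: [-0.7, 0.2, 0.2]
width: 0.0213
gripper_force: 0.0
```

```bash
python3 -m crank '[{"dx":0,"dy":0,"dz":0.003,"twist":0,"grip":-0.3},{"dx":0,"dy":0,"dz":0.025,"twist":0,"grip":-0.3},{"dx":0,"dy":0,"dz":0.06,"twist":0,"grip":-0.3},{"dx":0,"dy":0,"dz":0.09,"twist":0,"grip":0},{"dx":-0.03,"dy":0,"dz":0.1,"twist":0,"grip":0.2}]'
python3 -m crank '[{"dx":-0.03,"dy":0,"dz":0,"twist":0,"grip":0.2},{"dx":-0.06,"dy":0,"dz":0,"twist":0,"grip":0.2},{"dx":-0.09,"dy":-0.0,"dz":0,"twist":0,"grip":0.2},{"dx":-0.1,"dy":0,"dz":0,"twist":0,"grip":0.2},{"dx":-0.1,"dy":0,"dz":0,"twist":0,"grip":0.2}]'
python3 - <<'E'
from h import *
green()
a=cv2.imread("pics/top_last.png")[160:310,250:400];b=cv2.imread("pics/scene_last.png")[140:290,220:370]
cv2.imwrite("pics/c4.png",cv2.resize(np.hstack([a,b]),(800,400),interpolation=cv2.INTER_CUBIC))
E
```

```text
t: 7.27
eef_pos: [0.5402, 0.0875, 0.2407]
ee_rot: [3.14, -0.006, 0.214]
force: [1.4, 0.6, 1.4]
width: 0.0388
gripper_force: 0.0
t: 7.68
eef_pos: [0.4336, 0.0865, 0.2374]
ee_rot: [-3.141, -0.001, 0.215]
force: [-0.5, 0.2, -0.5]
width: 0.0523
gripper_force: 0.0
scene green None red None None
top green (35, np.float64(353.4), np.float64(213.7)) red None (52, np.float64(354.1), np.float64(216.0))
```

View pics/c4.png

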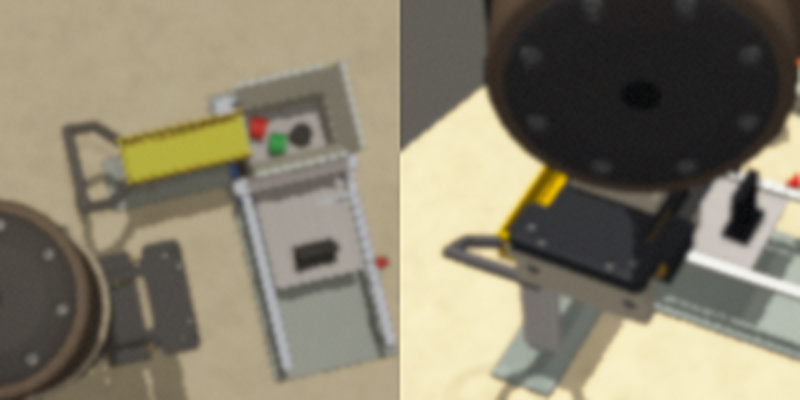

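All three pucks (red, green, black near top crop (258,128), (277,143), (300,133)) lie in the chute, the tray is empty and level, and the gate is shut. Next, the handle position.

```bash
python3 - <<'E'
from h import *
np.set_printoptions(precision=4,suppress=True)
im=cv2.imread("pics/top0.png")[:,:,::-1].copy()
m=(im.max(2)<70).astype(np.uint8);m[:240]=0;m[268:]=0;m[:,:350]=0;m[:,385:]=0
c=max(cv2.findContours(m,0,1)[0],key=cv2.contourArea);b=cv2.boxPoints(cv2.minAreaRect(c));print(b)
mid=b.mean(0);print(plane("top",*mid,.107),plane("top",*mid,.085))
for p in b: print(plane("top",*p,.107))
for z in(.107,):
  for X in([.4993,-.1123,z],[.504,-.115,z]): print(proj("top",np.array(X)))
E
```

```text
[[359.5882 253.353 ]
 [374.4118 249.6471]
 [376.1765 256.7059]
 [361.3529 260.4118]]
[ 0.5016 -0.1132  0.107 ] [ 0.5033 -0.1149  0.085 ]
[ 0.5053 -0.0946  0.107 ]
[ 0.5138 -0.128   0.107 ]
[ 0.4979 -0.1319  0.107 ]
[ 0.4894 -0.0985  0.107 ]
[367.4747 256.0495]
[368.6676 253.974 ]
```

```bash
python3 -m crank '[{"dx":0.014,"dy":-0.039,"dz":0,"twist":0.5,"grip":0.2},{"dx":0.028,"dy":-0.078,"dz":0,"twist":0.5,"grip":0.2},{"dx":0.042,"dy":-0.117,"dz":0,"twist":0.5,"grip":0.2},{"dx":0.056,"dy":-0.156,"dz":0,"twist":0.5,"grip":0.2},{"dx":0.068,"dy":-0.195,"dz":0,"twist":0.5,"grip":0.2}]' 45
python3 -m crank '[{"dx":0,"dy":-0.005,"dz":-0.02,"twist":0,"grip":0.2},{"dx":0,"dy":-0.005,"dz":-0.05,"twist":0,"grip":0.2},{"dx":0,"dy":-0.005,"dz":-0.08,"twist":0,"grip":0.2},{"dx":0,"dy":-0.005,"dz":-0.105,"twist":0,"grip":0.2},{"dx":0,"dy":-0.005,"dz":-0.115,"twist":0,"grip":0.2}]'
python3 - <<'E'
from h import *
green()
a=cv2.imread("pics/top_last.png")[175:315,290:430];b=cv2.imread("pics/scene_last.png")[140:280,280:420]
cv2.imwrite("pics/c5.png",cv2.resize(np.hstack([a,b]),(800,400),interpolation=cv2.INTER_CUBIC))
E
```

```text
t: 8.2
eef_pos: [0.5052, -0.1103, 0.2361]
ee_rot: [3.141, 0.001, 0.223]
force: [0.7, 1.5, -0.8]
width: 0.0527
gripper_force: 0.0
t: 8.62
eef_pos: [0.5022, -0.1138, 0.1174]
ee_rot: [-3.141, 0.006, 0.221]
force: [-0.7, -0.4, -0.5]
width: 0.0527
gripper_force: 0.0
scene green (14, np.float64(300.9), np.float64(204.4)) red None None
top green None red None (45, np.float64(346.0), np.float64(207.3))
```

View pics/c5.png

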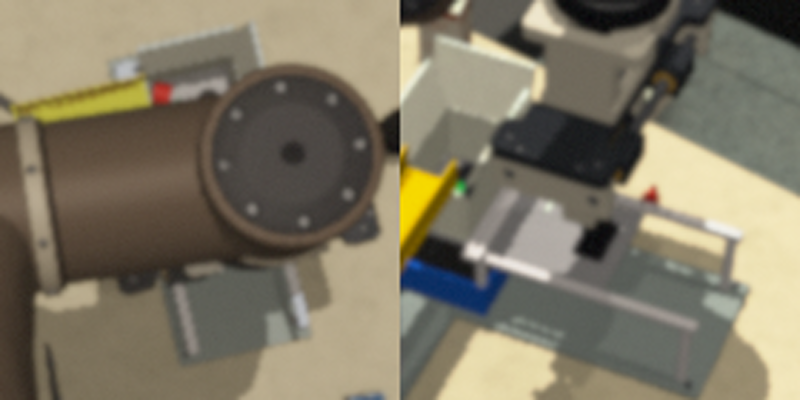

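The open gripper hovers over the handle (scene crop (598,238)) and stays clear of the chute and the clip (650,193). Pucks remain in the chute. Lowering around it.

```bash
python3 -m crank '[{"dx":0,"dy":0,"dz":-0.006,"twist":0,"grip":0.2},{"dx":0,"dy":0,"dz":-0.012,"twist":0,"grip":0.2},{"dx":0,"dy":0,"dz":-0.018,"twist":0,"grip":0.2},{"dx":0,"dy":0,"dz":-0.02,"twist":0,"grip":0.2},{"dx":0,"dy":0,"dz":-0.02,"twist":0,"grip":0.2}]'

```

```text
t: 9.13
eef_pos: [0.5036, -0.1128, 0.1015]
ee_rot: [-3.142, 0.0, 0.224]
force: [-0.8, -0.3, 0.3]
width: 0.0521
gripper_force: 0.0
```

```bash
python3 -m crank '[{"dx":0,"dy":0,"dz":-0.006,"twist":0,"grip":0.2},{"dx":0,"dy":0,"dz":-0.012,"twist":0,"grip":0.2},{"dx":0,"dy":0,"dz":-0.018,"twist":0,"grip":0.2},{"dx":0,"dy":0,"dz":-0.022,"twist":0,"grip":0.2},{"dx":0,"dy":0,"dz":-0.022,"twist":0,"grip":0.2}]'
python3 -m crank '[{"dx":0,"dy":0,"dz":0,"twist":0,"grip":0},{"dx":0,"dy":0,"dz":0,"twist":0,"grip":-0.3},{"dx":0,"dy":0,"dz":0,"twist":0,"grip":-0.6},{"dx":0,"dy":0,"dz":0,"twist":0,"grip":-0.6},{"dx":0,"dy":0,"dz":0,"twist":0,"grip":-0.6}]' 45
```

```text
t: 9.55
eef_pos: [0.5029, -0.1129, 0.0784]
ee_rot: [-3.141, 0.002, 0.223]
force: [0.7, -0.8, -0.3]
width: 0.0524
gripper_force: 0.0
t: 9.97
eef_pos: [0.504, -0.1136, 0.0798]
ee_rot: [3.141, -0.0, 0.224]
force: [2.1, -6.7, -2.3]
width: 0.0355
gripper_force: 45.0
```

```bash
python3 -m crank '[{"dx":-0.011,"dy":-0.0025,"dz":0,"twist":0,"grip":-0.6},{"dx":-0.022,"dy":-0.005,"dz":0,"twist":0,"grip":-0.6},{"dx":-0.034,"dy":-0.0077,"dz":0,"twist":0,"grip":-0.6},{"dx":-0.046,"dy":-0.0104,"dz":0,"twist":0,"grip":-0.6},{"dx":-0.058,"dy":-0.013,"dz":0,"twist":0,"grip":-0.6}]'
python3 -m crank '[{"dx":0,"dy":0,"dz":0,"twist":0,"grip":-0.6},{"dx":0,"dy":0,"dz":0,"twist":0,"grip":-0.6},{"dx":0,"dy":0,"dz":0,"twist":0,"grip":-0.6},{"dx":0,"dy":0,"dz":0,"twist":0,"grip":-0.6},{"dx":0,"dy":0,"dz":0,"twist":0,"grip":-0.6}]'
python3 - <<'E'
from h import *
green()
a=cv2.imread("pics/top_last.png")[185:285,320:420];b=cv2.imread("pics/scene_last.png")[160:260,300:400]
cv2.imwrite("pics/c6.png",cv2.resize(np.hstack([a,b]),(800,400),interpolation=cv2.INTER_CUBIC))
E
```

```text
t: 10.38
eef_pos: [0.4477, -0.127, 0.0799]
ee_rot: [3.139, -0.004, 0.224]
force: [12.3, -16.2, -14.5]
width: 0.0358
gripper_force: 45.0
t: 10.8
eef_pos: [0.4479, -0.127, 0.0799]
ee_rot: [3.139, -0.003, 0.224]
force: [10.4, -14.2, -13.1]
width: 0.0354
gripper_force: 45.0
scene green (42, np.float64(298.6), np.float64(225.9)) red (9, np.float64(289.3), np.float64(231.0)) (35, np.float64(289.7), np.float64(228.3))
top green (56, np.float64(352.8), np.float64(214.3)) red None (10, np.float64(344.9), np.float64(210.5))
```

View pics/c6.png

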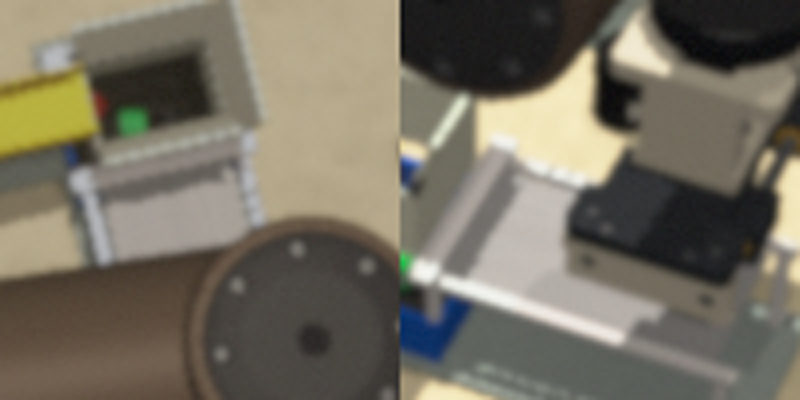

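The gate is open and the pucks have dropped through, with green visible low inside the chute at (132,120). The gripper hides the pointer and clip, so I use numbers from here on: pointer and clip from the first pictures against the measured pull.

```bash
python3 - <<'E'
import cv2,numpy as np
t=cv2.imread("pics/top0.png");s=cv2.imread("pics/scene0.png")
print("top gray rows 226-240 cols 362-386");print(cv2.cvtColor(t,6)[226:241,362:387])
print("scene gray rows 198-216 cols 322-344");print(cv2.cvtColor(s,6)[198:217,322:345])
r=lambda i:i[:,:,2].astype(int)-i[:,:,1]
print("top red r254-262 c386-398");print(r(t)[254:263,386:399])
print("scene red r202-212 c361-375");print(r(s)[202:213,361:376])
E
```

```text
top gray rows 226-240 cols 362-386
[[121 119 117 112 114 111 106  99  96  93  93  90  89  98 104  97  87 101
  126 146 156 154 153 154 153]
 [112 110 103  97  96  95  93  89  88  88  89  90  91 108 120 119 108 107
  127 148 157 154 153 153 154]
 [ 97  95  91  89  88  88  88  89  89  89  88  91  94 112 133 137 127 118
  134 156 163 158 155 154 153]
 [ 88  88  87  86  89  88  89  91  96  98  97  96  99 113 130 141 133 119
  135 158 166 164 157 154 154]
 [ 87  87  89  89  91  95  99 104 114 119 119 118 118 123 134 140 137 125
  137 157 166 163 154 153 155]
 [ 89  92  94  98 104 113 120 125 136 139 140 140 139 139 142 145 144 139
  142 158 164 160 152 150 153]
 [ 98 104 113 119 125 133 139 142 146 149 150 147 149 149 149 149 150 150
  149 155 162 158 152 151 153]
 [118 125 134 138 141 146 148 149 149 151 154 153 153 151 150 147 147 148
  148 153 159 158 154 152 153]
 [140 141 145 146 146 148 150 151 154 155 157 156 155 151 145 137 136 139
  137 144 159 164 158 152 152]
 [147 146 148 148 147 148 151 155 155 157 159 159 155 147 140 133 133 139
  139 143 159 164 160 152 151]
 [147 148 148 1
[... 2818 characters left out ...]
61-375
[[ 12  12  13  12  13  13  13  13  13  13  11  12  12  12  12]
 [ 12  13  12  12  12  13  14  18  19  15  13  11  12  12  12]
 [ 13  13  12  13  13  16  27  39  36  22  14  12  12  12  12]
 [ 13  12  13  14  19  29  54  78  63  32  16  12  12  13  12]
 [ 14  14  15  22  37  58  92 116  84  39  19  12  12  12  12]
 [ 11  13  18  35  66  98 133 143  94  47  23  13  12  12  12]
 [  8   9  19  42  78 119 147 147 107  59  30  16  13  12  13]
 [  3   4   9  27  51  75  98 112  97  59  30  16  12  12  12]
 [  1   1   3  12  19  28  36  46  50  37  25  14  11  13  13]
 [  1   0   2   2   6   9  11  15  17  15  11  10  10  11  12]
 [  3   3   2   2   2   3   2   3   3   3   4   5   6   8  10]]
```

```bash
python3 - <<'E'
from h import *
np.set_printoptions(precision=4,suppress=True)
P={"scene":[(333.5,208),(332.7,210),(332,211),(331.4,213)],"top":[(370,235),(372,234.6),(373,234.4)]}
R={}
for n,r0,r1,c0,c1 in(("scene",200,214,358,378),("top",252,264,384,400)):
    im=cv2.imread(f"pics/{n}0.png").astype(float);w=np.clip(im[:,:,2]-im[:,:,1]-25,0,None)[r0:r1,c0:c1]
    v,u=np.mgrid[r0:r1,c0:c1];R[n]=((w*u).sum()/w.sum(),(w*v).sum()/w.sum())
print(R,tri(R["scene"],R["top"]))
for yaw in(.21,.225,.24):
    c,s=np.cos(yaw),np.sin(yaw);F=lambda p:np.array([c*(p[0]-.6065)+s*(p[1]+.09),-s*(p[0]-.6065)+c*(p[1]+.09),p[2]])
    print("yaw",yaw)
    cl=F(tri(R["scene"],R["top"])[0]);print(" clip tri",cl)
    for n in P:
        pp=np.array([F(plane(n,*q,.063)) for q in P[n]]);k={z:F(plane(n,*R[n],z))[0] for z in(.064,.068)}
        print(" ",n,pp[:,0],pp[:,1],"clip x",k,"index",pp[:,0].mean()-np.array(list(k.values())))
E
```

```text
{'scene': (np.float64(367.55835616438355), np.float64(207.45150684931508)), 'top': (np.float64(392.53333333333336), np.float64(257.83120567375886))} (array([ 0.4982, -0.1736,  0.0666]), np.float64(0.0007915816717629869))
yaw 0.21
 clip tri [-0.1234 -0.0592  0.0666]
  scene [-0.0602 -0.0611 -0.061  -0.0622] [-0.0308 -0.0249 -0.0217 -0.0159] clip x {0.064: np.float64(-0.12294300929135119), 0.068: np.float64(-0.12422212406377933)} index [0.0618 0.0631]
  top [-0.0599 -0.0599 -0.06  ] [-0.0196 -0.0243 -0.0267] clip x {0.064: np.float64(-0.12289240998521317), 0.068: np.float64(-0.12308040718557255)} index [0.063  0.0631]
yaw 0.225
 clip tri [-0.1243 -0.0573  0.0666]
  scene [-0.0606 -0.0614 -0.0613 -0.0625] [-0.0299 -0.024  -0.0207 -0.015 ] clip x {0.064: np.float64(-0.12385487488271128), 0.068: np.float64(-0.12507729473265689)} index [0.0624 0.0636]
  top [-0.0602 -0.0603 -0.0604] [-0.0187 -0.0234 -0.0258] clip x {0.064: np.float64(-0.12376924937012265), 0.068: np.float64(-0.12394940191020251)} index [0.0635 0.0637]
yaw 0.24
 clip tri [-0.1251 -0.0554  0.0666]
  scene [-0.0611 -0.0618 -0.0616 -0.0627] [-0.029  -0.023  -0.0198 -0.0141] clip x {0.064: np.float64(-0.12473887364973157), 0.068: np.float64(-0.12590432353788547)} index [0.063  0.0641]
  top [-0.0605 -0.0607 -0.0607] [-0.0178 -0.0225 -0.0249] clip x {0.064: np.float64(-0.1246182411960715), 0.068: np.float64(-0.12479050854231029)} index [0.064  0.0642]
```

Index ≈ 0.0635 from both views (±1 mm); pulled 0.0577 so far. Pulling 5.8 mm more, easing the side and vertical load, then checking the gate's front edge for slip.

```bash
python3 -m crank '[{"dx":-0.001,"dy":-0.001,"dz":-0.0005,"twist":0,"grip":-0.6},{"dx":-0.002,"dy":-0.0015,"dz":-0.001,"twist":0,"grip":-0.6},{"dx":-0.0035,"dy":-0.002,"dz":-0.001,"twist":0,"grip":-0.6},{"dx":-0.005,"dy":-0.0025,"dz":-0.001,"twist":0,"grip":-0.6},{"dx":-0.0056,"dy":-0.0025,"dz":-0.001,"twist":0,"grip":-0.6}]' 50
python3 -m crank '[{"dx":0,"dy":0,"dz":0,"twist":0,"grip":-0.6},{"dx":0,"dy":0,"dz":0,"twist":0,"grip":-0.6},{"dx":0,"dy":0,"dz":0,"twist":0,"grip":-0.6},{"dx":0,"dy":0,"dz":0,"twist":0,"grip":-0.6},{"dx":0,"dy":0,"dz":0,"twist":0,"grip":-0.6}]'
python3 - <<'E'
from h import *
np.set_printoptions(linewidth=220)
green()
yaw=.225;c,s=np.cos(yaw),np.sin(yaw)
W=lambda x,y,z:np.array([.6065+c*x-s*y,-.09+s*x+c*y,z])
xs=np.arange(-.11,-.225,-.002)
for f in("scene0","scene_last"):
    g=cv2.imread(f"pics/{f}.png",0).astype(np.float32)
    for y in(.0,.015,.025,.03):
        q=np.array([proj("scene",W(x,y,.062)) for x in xs],np.float32)
        v=cv2.remap(g,q[None,:,0],q[None,:,1],1)[0];print(f,y,v.astype(int))
E
```

```text
t: 11.32
eef_pos: [0.4435, -0.1282, 0.0798]
ee_rot: [3.14, -0.006, 0.224]
force: [9.8, -2.3, -4.6]
width: 0.036
gripper_force: 50.0
t: 11.73
eef_pos: [0.4435, -0.1282, 0.0798]
ee_rot: [3.14, -0.006, 0.224]
force: [7.4, -1.4, -2.5]
width: 0.0354
gripper_force: 50.0
scene green (41, np.float64(298.5), np.float64(225.8)) red (11, np.float64(289.6), np.float64(230.7)) (34, np.float64(289.6), np.float64(228.4))
top green (54, np.float64(352.8), np.float64(214.2)) red None (9, np.float64(345.0), np.float64(210.3))
scene0 0.0 [ 13  26  54 101 142 169 178 177 165 151 145 145 141 136 134 135 135 136 128 114 103 102 111 123 134 140 143 143 142 142 143 142 142 143 145 140 136 136 133 134 136 136 131 120 110 104 103 101  97  94 104 122 134 138
 155 187 209 215]
scene0 0.015 [ 81  81  91 121 153 171 175 172 155 127 105  96  93  93  94  99 104 104 103 106 116 138 156 164 166 165 164 164 164 165 166 166 165 165 165 165 166 167 166 166 166 166 165 165 164 164 165 165 165 166 165 165 163 156
 157 179 204 215]
scene0 0.025 [178 180 179 180 180 180 179 176 158 128  99  88  86  87  90  94  98  99 100 10
[... 707 characters left out ...]
156 155 155 155 153 154 154 154 155 154 153 150 137 117 102  94  90  90  89  90  90  89  89  90  91  95  99 101 101 101  97  94  92  92  92  91  89  89  92  96 101 105 106 106 106
 113 129 143 147]
scene_last 0.025 [174 174 174 175 174 174 174 175 175 175 176 176 176 176 176 175 168 156 143 142 141 133 120 107 100  99  98  98  98  98  99  99  99  99  99 100  99  99  98  97  95  92  93  92  92  91  91  91  95 100 104 106 106 106
 112 126 136 141]
scene_last 0.03 [175 174 174 175 175 175 175 176 175 175 175 175 175 176 176 175 171 156 130 109 102 100  98  98  98  98  98  99  99  99  98  98  99  98  99  99 100 100  99  96  95  93  92  93  91  91  92  93  97 101 105 106 107 107
 115 126 136 139]
```

Forces are eased and the front edge moved about 61 mm against 62.2 mm at the tool, so there is no real slip. I'll pull a last 1.6 mm and verify.

```bash
python3 -m crank '[{"dx":-0.0008,"dy":-0.0002,"dz":0,"twist":0,"grip":-0.6},{"dx":-0.0018,"dy":-0.0004,"dz":0,"twist":0,"grip":-0.6},{"dx":-0.0018,"dy":-0.0004,"dz":0,"twist":0,"grip":-0.6},{"dx":-0.0018,"dy":-0.0004,"dz":0,"twist":0,"grip":-0.6},{"dx":-0.0018,"dy":-0.0004,"dz":0,"twist":0,"grip":-0.6}]' 50
python3 - <<'E'
from h import *
E=[]
yaw=.225;c,s=np.cos(yaw),np.sin(yaw)
W=lambda x,y,z:np.array([.6065+c*x-s*y,-.09+s*x+c*y,z])
def edge(g,lo,hi):
    r=[]
    xs=np.arange(lo,hi,-.0005)
    for y in np.arange(.022,.031,.001):
        q=np.array([proj("scene",W(x,y,.062)) for x in xs],np.float32)
        v=cv2.remap(g,q[None,:,0],q[None,:,1],1)[0];m=(v[:6].mean()+v[-6:].mean())/2
        r.append(xs[np.argmax(v<m)])
    return np.median(r),np.std(r)
print("edge0",edge(cv2.imread("pics/scene0.png",0).astype(np.float32),-.118,-.136))
fs=[]
for i in range(8):
    E.append(arm.get_state()["eef_pos"]);fs.append(cv2.cvtColor(arm.grab_frame("scene"),7).astype(np.float32))
print("edge",edge(np.mean(fs,0),-.180,-.203))
m=np.mean(E,0);print(m,"pull",c*(.504-m[0])+s*(-.1136-m[1]),arm.get_state()["force"],arm.get_state()["t"])
E
```

```text
t: 12.25
eef_pos: [0.4417, -0.1286, 0.0798]
ee_rot: [3.14, -0.006, 0.224]
force: [7.9, -2.4, -2.6]
width: 0.0354
gripper_force: 50.0
edge0 (np.float64(-0.128), np.float64(0.0))
edge (np.float64(-0.1915), np.float64(0.00023570226039551606))
[ 0.44172421 -0.12864636  0.07979093] pull 0.06406301381296613 [ 7.87924638 -2.16809807 -3.78074096] 12.65
```

Edge shift is 63.5 mm and tool pull is 64.0 mm, against the index of about 63.5 mm. Holding steady, so I'm handing in.

```bash
python3 -c "
from station import arm
print(arm.job_done())"
```

```text
the job is handed in; nothing more can be done
None
```

The job is handed in, result not reported: all three pucks were tipped into the chute with the gate shut, the tray was lowered level, and the gate is held at about 63.5–64 mm, against a clip setting of about 63.5 ± 1 mm worked out from the first pictures because the gripper hid pointer and clip at the end. Red and green were seen low under the open gate; black was not separately confirmed in the catch tray.

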